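# Put the setting block back in its case and bolt the case shut

### The arm

A 6-joint arm with a two-finger parallel gripper is mounted at the origin on a cart in front of the work surface, level with it; the furniture and walls round the work are solid. World frame = base frame: x ahead of the robot, y to its left, z up, the work surface at z = 0. Lengths are in m, angles in rad, forces in N, time in s.
With the tool pointing down it reaches from about 0.35 to 0.975 m from the base axis. Payload 4.9 kg.
Tool frame: the origin (TCP) lies at the very end of the fingers, on their centre line; the grasp point (between the pads) lies 19 mm behind it; z points along the fingers, x is the direction in which the jaws open and shut, and the axes are right-handed (so a half turn about z gives the same grasp; the last joint's range is limited). The gripper opens to 85 mm and grips with 20 to 120 N. Pads are 22 mm wide; open, the fingers measure 114 mm over their backs; the gripper's body (76 mm by 85 mm) begins 54 mm behind the grasp point. The pads swing forward as they close: fully open they stand 13 mm farther back than shut.
Start: joints at [0.984, 0.053, 1.613, -0, 1.476, -0.119], TCP at [0.282, 0.558, 0.231] pointing down, gripper open.
Joint ranges: [-3.01, 3.01], [-1.01, 2.22], [0.06, 2.58], [-1.02, 4.17], [0.09, 2.62], [-3.14, 3.14]. Speed limits (rad/s): [2.57, 2.57, 3.14, 3.14, 3.14, 3.14].

### API

Orientations are given as a rotation vector (axis times angle).
In Python, from station import readout, viewer, ctrl, nets gives the robot as it stands. The module is installed in compiled form; this text tells all that it offers.
- The arm moves only by the tool step_arm, never from a script. Its argument "moves" is a list that holds one entry, the list of rows, each a list of 4 numbers: the shift along the world's x, y, z in cm, then the turn about the world's z in rad. In form: [[[dx, dy, dz, yaw], ...]]. A call has 1 to 10 rows; each row shifts and turns the commanded pose from where the row before left it; what a row does not reach is not made up. A row lasts 1/12 s, in which the tool goes at most 41.7 mm and 7.16 degrees, less where a joint would pass 70% of its speed; a pose out of reach is approached as far as the arm can. A call is refused whole if a number of a shift passes 4.17 or a number of a turn 0.125, either way. A call with a gripper value outside its range is refused whole. "grip" is the closure, from 0 (fully open) to 1 (shut), set as the call begins (left out, the last holds). The fingers move at their own pace and stop on an object; "squeeze" is the grip in N (left out, the last holds). Time passes only in rows, so rows that do not move let the fingers close. It gives the time, the measured TCP pose, the force and the opening at its end, in the units of the state.
- readout.get_obs(): the state, without advancing time (a new reading comes with each control period).
- viewer.get_image(name): name is "scene" or "side" or "wrist"; returns the picture (400x640x3 uint8, blue, green, red); there is no depth.
- viewer.calibration(name): a dict with "camera_matrix" (3x3 intrinsics, pixels), "k1" (the pictures are not rectified: a ray, as slopes to the right and down, at radius r is drawn at 1 + k1 r^2 times it, then the intrinsics apply), "R" (3x3) and "t" (3): a world point X has camera coordinates R X + t. Camera axes: x right, y down, z forward; pixel columns grow to the right and rows downward; lengths in m; the calibration is good to about 2 mm. A picture is of the moment at which its call begins: read the wrist's pose just before it. calibration takes no time and is no camera call; for the wrist camera it gives the pose at the moment of the call.
- ctrl.finish_job(): hands the job in, once; it reports no verdict.
Trained networks look in the newest picture that a camera, given by its name, has taken for a name from the list of things; names that differ only in an ending like _2 or _b are one class to them, and where a whole thing is asked for, a point or a joint stands for the part that bears it (a point fixed in the world has none). Each returns a list of dicts, best first, with "confidence" (0 to 1); they miss things now and then, are a little off and sometimes report something else, mostly with a low value. They report only what shows in the picture. A call takes as long as a camera call. They do not tell look-alikes from the thing itself.
- nets.masks_of(camera, thing): "region" (400x640 bool, what is visible of it) and "box" ([left, top, right, bottom] in pixels, round what is visible of it).
- nets.pinpoint(camera, thing): "at" ([column, row] in pixels: a listed point, or the origin of a listed thing).
The state is a dict: "t": time; "q": joint angles; "dq": joint speeds; "effort": joint torques, N m; "tool_pos": TCP position; "tool_rot": TCP orientation; "contact_force": force on the tool from outside, world axes, zero at the start; "wrist_torque": the same for the moment, N m; "opening": finger opening in m.
Only numpy, scipy, OpenCV 4.12 (cv2) and the standard library are available. Lean on these libraries where they do the work, as an engineer would, in place of code of your own. Each camera call takes 0.05 s, during which the arm holds its last target. There are 200 camera calls.

### The job

Put the metal setting block away in its blue case: the green cradle leaves only its long sides free and the pocket of the case has finger room only at its two ends, so lift it out of the cradle, set it down upright on the bare bench and let go, then take it again the other way and seat it flat on the bottom of the pocket. Then swing the lid fully shut, and only when it is shut slide the red-knobbed bolt all the way home into its keeper. Leave the other things where they are.

Things in the scene. Friction and masses are not known exactly. Their poses are not given: they have to be found in the camera images.
- block: Bright metal setting block with a thin brass band, 42 (x) x 60 (y) x 38 (z) mm, about 0.3 kg, loose. Origin at the centre of its underside, z up; y runs along its length. A half turn about z makes no difference. It starts in the cradle, its y along the cradle's y.
- cradle: Green cradle fixed to the bench, 38 (x) x 88 (y) x 48 (z) mm; origin at the centre of its underside. The block stands on its 12 mm high floor between two 10 mm thick end walls (at +y and -y, 36 mm above the floor) that cover the block's end faces; its long faces (x = +-21 mm) are open to the fingers and overhang the cradle by 2 mm.
- case: Blue fitted case fixed to the bench, 120 (x) x 150 (y) x 50 (z) mm without lid, with grey insert; origin at the centre of its underside, z up, -x its front (towards the robot), lid hinged along its +x upper edge. A steel keeper for the bolt stands on its +y side, up to 78 mm high, at x = -59 to -28 mm, y = 75 to 87 mm.
- pocket (a point): Centre of the pocket's floor, 10 mm above the bench; axes as the case. The pocket is 46 (x) x 64 (y) mm and 39 mm deep (the seated block's top lies 1 to 2 mm below the rim), its length along y. At both y ends a finger notch, 36 mm wide (x), of the same depth, runs on to 62 mm from the pocket's centre. There is no finger room beside the block's long faces.
- lid (a joint): Opening angle of the case's lid in rad: 0 shut, 1.57 standing upright; starts open at about 1.55 to 1.75 and stays where it is left (stiff hinge; about 2 N at its front edge move it). The lid is 120 x 150 x 8 mm.
- lid_hinge (a point): Middle of the hinge line, which runs along the case's y, at the case's rim, 50 mm above the bench: here the lid's underside turns.
- lid_lip (a point): Middle of the outer (upper when shut) face of the black lip on the lid's front edge; the lip is 60 mm wide along the hinge line, 8 mm thick and sticks out 24 mm. This point is 132 mm from the hinge along the lid. Site z is the lid's outward normal, -x points along the lid away from the hinge.
- bolt (a joint): Travel of the slide bolt on the lid's outer face in m: 0 drawn back (start), 0.030 fully home in the keeper; it slides to the case's +y and needs about 1.5 N.
- bolt_knob (a point): Middle of the bolt's red upright knob near its top; knob 11 mm thick (head 15 mm), its head's top 8 mm further out along the lid's normal. When the lid is shut it stands upright, its top 94 mm above the bench, 105 mm from the hinge line; the bolt's guides beside it reach up to 73 mm above the bench, so the knob's upper 20 mm are free all round.
- plug_gauge: Black plug gauge, standing, 28 mm thick, 100 mm tall; origin at its foot. Leave alone.
- ring_gauge: Bright ring gauge lying flat, 60 mm wide, 18 mm high; origin at its underside. Leave alone.
- gear: Brown small gear lying flat, 68 mm wide, 16 mm high; origin at its underside. Leave alone.
Things that resemble listed ones, but are neither listed nor needed, are in the scene too. What is shaped like the cradle but turquoise is not meant.

How it is judged:
On the way, in this order (a step that is already met when the one before it is completed fails the run):
1. the block stands upright on the bare bench, clear of the cradle, let go (height (world z) of block below 0.004 m and angle between block's own z axis and vertical below 0.1 rad and horizontal distance between block and cradle above 0.04 m and contact force between block and the fingers below 0.1 N), for 0.2 s.
2. the block is seated in the case's pocket and let go, the lid still open (horizontal distance between block and pocket below 0.006 m and z of block in the frame of pocket between -0.004 and 0.005 m and angle between block's own z axis and vertical below 0.08 rad and contact force between block and the fingers below 0.1 N and value of joint lid above 0.8 rad), for 0.2 s.
3. the lid is shut over the block, the bolt still drawn back (horizontal distance between block and pocket below 0.006 m and z of block in the frame of pocket between -0.004 and 0.005 m and angle between block's own z axis and vertical below 0.08 rad and value of joint lid below 0.04 rad and value of joint bolt below 0.012 m), for 0.1 s.
At the end, for the whole second after the job is handed in: The block lies at rest upright in the pocket (within 6 mm sideways of its centre, within 5 mm of its floor, tilted under 0.08 rad), the lid is shut to under 0.04 rad and the bolt is home by more than 25 of its 30 mm (horizontal distance between block and pocket below 0.006 m and z of block in the frame of pocket between -0.004 and 0.005 m and angle between block's own z axis and vertical below 0.08 rad and value of joint lid below 0.04 rad and value of joint bolt above 0.025 m and linear speed of block below 0.02 m/s); the robot touches nothing.
It fails at once if the plug gauge is moved more than 30 mm (distance of plug_gauge from where it was at the start of the episode above 0.03 m).
It fails at once if the ring gauge is moved more than 30 mm (distance of ring_gauge from where it was at the start of the episode above 0.03 m).
It fails at once if the small gear is moved more than 30 mm (distance of gear from where it was at the start of the episode above 0.03 m).
It fails at once if the bolt is shot while the lid is open (value of joint bolt above 0.02 m and value of joint lid above 0.1 rad).
It also fails if it takes over 64 s, if anything falls off the work surface, if the arm or the gripper's body presses on something with over 40 N, if the wrist force passes 120 N, or if a joint passes its speed limit or range.

## Working session

There is one attempt and no reset: what is moved stays moved. The work goes in short steps, Python scripts to look and compute and a tool call to move; the robot and the scene stay as the last step left them, time stands still between calls to the robot, and variables do not carry over. Pictures are saved under pics/ and viewed, about 8 in all and at most 12, crops included, and the job is handed in when it is done.

Besides the shell and the picture viewer there is one more tool, called after ">>>" as a command line: name --argument value ..., lists and objects as JSON in quotes. step_arm: Moves the arm, as the interface text tells. Its arguments: {"type":"object","properties":{"moves":{"type":"array","items":{"type":"array","items":{"type":"array","items":{"type":"number"}}}},"grip":{"type":"number"},"squeeze":{"type":"number"}},"required":["moves"]}

```bash
mkdir -p pics
cat > h.py <<'E'
import numpy as np, cv2
from station import readout, viewer, ctrl, nets
def ray(c,px):
    K=np.array(c["camera_matrix"]);R=np.array(c["R"]);t=np.array(c["t"])
    d=np.array([(px[0]-K[0,2])/K[0,0],(px[1]-K[1,2])/K[1,1]]);s=d.copy()
    for _ in range(20): s=d/(1+c["k1"]*(s@s))
    return -R.T@t, R.T@np.array([s[0],s[1],1])
def onz(c,px,z):
    o,d=ray(c,px); return o+d*(z-o[2])/d[2]
def proj(c,X):
    K=np.array(c["camera_matrix"]);p=np.array(c["R"])@np.array(X)+np.array(c["t"]);s=p[:2]/p[2]
    s=s*(1+c["k1"]*(s@s)); return np.array([K[0,0]*s[0]+K[0,2],K[1,1]*s[1]+K[1,2]])
def tri(obs):
    A=0;b=0
    for c,px in obs:
        o,d=ray(c,px);d=d/np.linalg.norm(d);P=np.eye(3)-np.outer(d,d);A=A+P;b=b+P@o
    return np.linalg.solve(A,b)
E
python3 - <<'E'
from h import *
np.set_printoptions(precision=4,suppress=True)
print(readout.get_obs())
for n in("scene","side"):
    im=viewer.get_image(n);cv2.imwrite(f"pics/{n}.png",im);c=viewer.calibration(n);print(n,c)
    for th in "block cradle case pocket lid_hinge lid_lip bolt_knob plug_gauge ring_gauge gear".split():
        print(th,[(round(r["confidence"],2),np.round(r["at"],1),np.round(onz(c,r["at"],0),3)) for r in nets.pinpoint(n,th)[:3]])
E
```

```text
{'t': 0.0, 'q': array([ 0.984 ,  0.0533,  1.6143, -0.    ,  1.476 , -0.119 ]), 'dq': array([ 0.0005,  0.0005, -0.001 ,  0.0012, -0.002 , -0.001 ]), 'effort': array([ -0.0006, -39.3687, -37.017 ,  -0.0001,   0.007 ,  -0.    ]), 'tool_pos': array([0.2815, 0.5573, 0.2301]), 'tool_rot': array([ 2.675 ,  1.6457, -0.0029]), 'contact_force': array([-0.1044,  0.1516,  1.1287]), 'wrist_torque': array([0.0068, 0.0016, 0.0084]), 'opening': 0.08541998228883284}
scene {'camera_matrix': array([[365.9646,   0.    , 325.7829],
       [  0.    , 365.9646, 202.2315],
       [  0.    ,   0.    ,   1.    ]]), 'k1': -0.011305154710391266, 'R': array([[ 0.7414, -0.6709,  0.0158],
       [-0.3343, -0.3897, -0.8581],
       [ 0.5819,  0.6309, -0.5132]]), 't': array([-0.2486,  0.3457,  0.4517])}
block [(0.87, array([297.1, 201.5]), array([0.582, 0.393, 0.   ]))]
cradle [(0.96, array([330.1, 190.1]), array([0.698, 0.382, 0.   ])), (0.56, array([294.8, 205.2]), array([0.564, 0.382, 0.   ]))]
case [(0.61, array([355.5, 285.9]), array([0.462, 0.049, 0.   ]))]
pocket [(0.79, array([354.8, 286.1]), array([0.461, 0
[... 831 characters left out ...]

block [(0.86, array([289.8, 200.5]), array([0.57 , 0.426, 0.   ]))]
cradle [(0.69, array([293.6, 207.7]), array([0.563, 0.374, 0.   ]))]
case [(0.77, array([304.1, 284.1]), array([0.462, 0.034, 0.   ]))]
pocket [(0.63, array([298.4, 278.5]), array([ 0.458,  0.056, -0.   ]))]
lid_hinge [(0.89, array([330.2, 249.3]), array([0.561, 0.129, 0.   ]))]
lid_lip [(0.61, array([300.2, 277.2]), array([0.463, 0.058, 0.   ]))]
bolt_knob [(0.55, array([360.6, 204.7]), array([0.742, 0.313, 0.   ]))]
plug_gauge [(0.65, array([365.6, 209.3]), array([0.74, 0.28, 0.  ]))]
ring_gauge [(0.89, array([370. , 239.1]), array([0.665, 0.132, 0.   ]))]
gear [(0.39, array([364.8, 213. ]), array([0.726, 0.261, 0.   ]))]
```

View pics/scene.png

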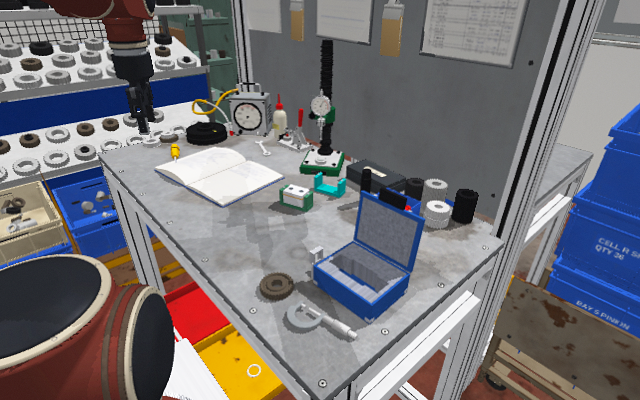

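View pics/side.png

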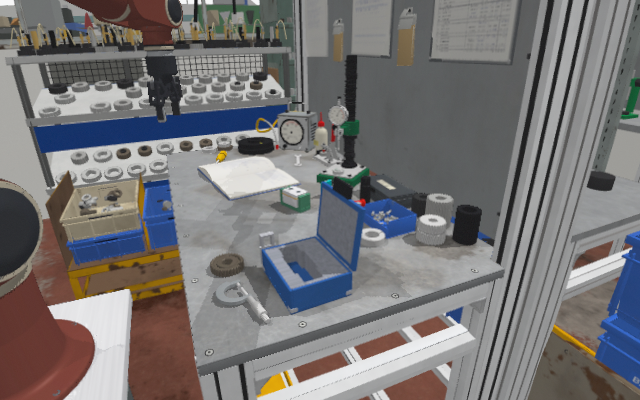

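The scene picture shows the block in the green cradle at (295,200) with the turquoise look-alike at (330,185). The open case is at (362,280), the gear at (277,286) and a micrometer at (320,320). In the side picture the plug gauge is at (365,195) and the ring gauge at (372,237), behind the lid. Next I move the wrist camera over the block.

>>> step_arm --moves '[[[3.4, -2.2, 0.3, 0], [3.4, -2.2, 0.3, 0], [3.4, -2.2, 0.3, 0], [3.4, -2.2, 0.3, 0], [3.4, -2.2, 0.3, 0], [3.4, -2.2, 0.3, 0], [3.0, -2.2, 0.2, 0], [2.5, -2.0, 0, 0], [0, 0, 0, 0]]]' --grip 0

```text
t: 1.85
tool_pos: [0.5451, 0.3798, 0.2513]
tool_rot: [2.679, 1.637, 0.001]
contact_force: [-0.4, 0.6, 0.3]
opening: 0.0855
```

```bash
cat > look.py <<'E'
import sys
from h import *
np.set_printoptions(precision=4,suppress=True)
o=readout.get_obs();print(o["t"],o["tool_pos"],o["tool_rot"])
c=viewer.calibration("wrist");im=viewer.get_image("wrist");cv2.imwrite(f"pics/{sys.argv[1]}.png",im)
np.savez(f"pics/{sys.argv[1]}.npz",**{k:np.array(v) for k,v in c.items()})
for a in sys.argv[2:]:
    th,z=a.split(":")
    for r in nets.pinpoint("wrist",th)[:2]: print(th,round(r["confidence"],2),np.round(r["at"],1),onz(c,r["at"],float(z)))
E
python3 look.py w1 block:0.012 cradle:0 gear:0 case:0
```

```text
1.85 [0.5451 0.3798 0.2513] [2.6788 1.6367 0.0013]
block 0.58 [328.9 189.3] [0.5727 0.3807 0.012 ]
cradle 0.75 [372.5 277.7] [0.6983 0.3775 0.    ]
gear 0.67 [42.3 95.1] [0.339  0.1503 0.    ]
gear 0.67 [327.7 188.5] [0.5739 0.379  0.    ]
```

View pics/w1.png

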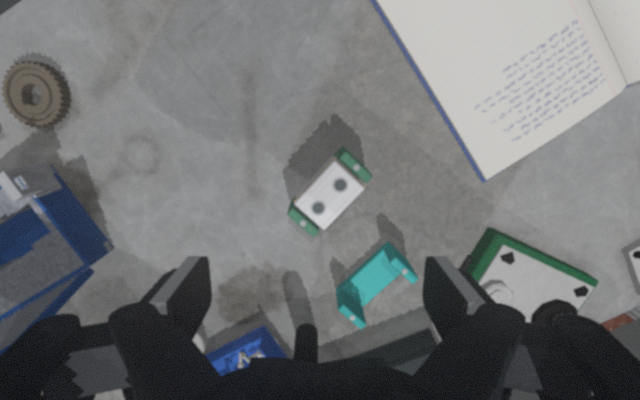

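The wrist picture shows the block between the green walls at (330,192), the turquoise cradle at (375,285), the gear at (37,92) and the case at bottom left. I'll fit the block's top and the cradle's walls in world coordinates.

```bash
cat > fit.py <<'E'
import sys
from h import *
np.set_printoptions(precision=4,suppress=True)
def load(n): return cv2.imread(f"pics/{n}.png"),dict(np.load(f"pics/{n}.npz"))
def rect(m,c,z,hull=True):
    ys,xs=np.nonzero(m);P=np.array([onz(c,p,z)[:2] for p in zip(xs,ys)])
    (a,b),(w,h),an=cv2.minAreaRect((P*1000).astype(np.float32))
    if w>h: an+=90   # an: direction of short side (x axis) in degrees
    an=(an+90)%180-90
    return np.array([a,b])/1000,sorted((w,h)),an,len(xs)
def cc(m,seed):
    n,l=cv2.connectedComponents(m.astype(np.uint8));return l==l[seed[1],seed[0]]
E
python3 - <<'E'
from fit import *
im,c=load("w1");hsv=cv2.cvtColor(im,cv2.COLOR_BGR2HSV);H,S,V=[hsv[...,i].astype(int) for i in range(3)]
roi=np.zeros(H.shape,bool);roi[130:250,270:385]=1
g=roi&(H>60)&(H<85)&(S>90);print("green",rect(g&(V>70),c,0.048))
print(H[190:193,325:335:3],S[190,330],V[190,330],V[150,300],V[100,250])
for th in(170,185,200):
    b=roi&(V>th)&(S<60);b=cc(cv2.morphologyEx(b.astype(np.uint8),cv2.MORPH_OPEN,np.ones((3,3))),(330,192));print(th,rect(b,c,0.05))
E
```

```text
green (array([0.5963, 0.347 ]), [0.0, 0.0], 0.0, 1)
[[110 120 120 105]
 [110 120 135 120]
 [110 113 120 102]] 4 194 91 123
170 (array([0.5704, 0.3806]), [40.1031494140625, 58.335567474365234], 20.061504364013672, 1970)
185 (array([0.5704, 0.3805]), [38.64896774291992, 57.4056396484375], 19.998470306396484, 1758)
200 (array([0.6012, 0.3547]), [445.7236022949219, 800.89111328125], -27.119739532470703, 255669)
```

>>> step_arm --moves '[[[0.4, 0, -1.5, -0.107], [0.4, 0, -1.5, -0.107], [0.4, 0, -1.5, -0.107], [0.4, 0, -1.5, -0.107], [0.4, 0, -1.5, -0.107], [0.3, 0, -1.5, -0.107], [0.2, 0.1, -1.5, -0.106], [0, 0, 0, 0], [0, 0, 0, 0]]]'

```text
t: 2.85
tool_pos: [0.5642, 0.3855, 0.1452]
tool_rot: [3.09, 0.561, -0.004]
contact_force: [0.2, 0.0, 0.3]
opening: 0.0852
```

```bash
python3 look.py w2 block:0.012
python3 - <<'E'
from fit import *
from scipy.spatial.transform import Rotation as R
im,c=load("w2");o=readout.get_obs();x=R.from_rotvec(o["tool_rot"]).as_matrix();print("jaw",np.degrees(np.arctan2(x[1,0],x[0,0])),"tool z",x[:,2])
p=proj(c,[0.5704,0.3806,0.05]);print(p)
hsv=cv2.cvtColor(im,cv2.COLOR_BGR2HSV);V=hsv[...,2];S=hsv[...,1];print(V[int(p[1]),int(p[0])-20:int(p[0])+20:4])
b=((V>165)&(S<60)).astype(np.uint8);b=cv2.morphologyEx(b,cv2.MORPH_OPEN,np.ones((3,3)));print(rect(cc(b,(int(p[0]),int(p[1]))),c,0.05))
E
```

```text
2.85 [0.5642 0.3855 0.1452] [ 3.0904  0.5615 -0.0039]
block 0.65 [322.1 199.6] [0.5707 0.3807 0.012 ]
jaw 20.52920157546056 tool z [ 0.0015  0.0009 -1.    ]
[322.2785 213.5829]
[197 197 198 201 198 200 202 203 207 203]
(array([0.5702, 0.3808]), [41.25823974609375, 58.10739517211914], 20.62354850769043, 4170)
```

View pics/w2.png

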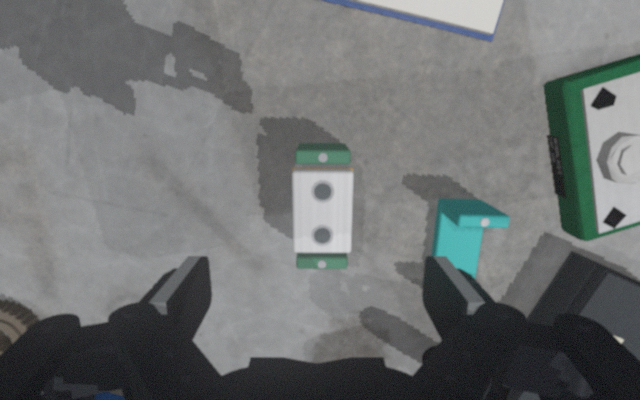

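The block sits upright in the green cradle, with its top centred at (322,212) and the jaws parallel to its long faces. I descend in two stages.

>>> step_arm --moves '[[[0.3, -0.25, -1.5, 0], [0.3, -0.2, -1.5, 0], [0, 0, -1.5, 0], [0, 0, -1.0, 0], [0, 0, -0.5, 0], [0, 0, 0, 0], [0, 0, 0, 0], [0, 0, 0, 0], [0, 0, 0, 0]]]'

```text
t: 3.7
tool_pos: [0.5725, 0.3807, 0.0875]
tool_rot: [-3.092, -0.555, -0.003]
contact_force: [0.2, -0.6, 0.2]
opening: 0.0856
```

>>> step_arm --moves '[[[-0.1, 0, -1.5, 0], [0, 0, -1.5, 0], [0, 0, -1.5, 0], [0, 0, -1.2, 0], [0, 0, -0.8, 0], [0, 0, 0, 0], [0, 0, 0, 0], [0, 0, 0, 0]]]'

```text
t: 4.37
tool_pos: [0.5713, 0.3806, 0.0218]
tool_rot: [-3.092, -0.555, -0.002]
contact_force: [-0.1, 1.6, -0.2]
opening: 0.0856
```

Run:
```python
from h import *
for i in range(4):
    o=readout.get_obs();print(o["tool_pos"],o["contact_force"]);
    if i<3: viewer.get_image("side")
```

```text
[0.57131437 0.38060155 0.02181938] [-0.06570507  1.56776005 -0.17614741]
[0.57159966 0.38074221 0.02234032] [ 0.7252859  -0.00363775  0.52540891]
[0.57167694 0.38076392 0.02256214] [0.16763066 0.05246103 0.14994455]
[0.57163685 0.38075833 0.02257935] [ 0.74740923 -0.36648094 -0.40670686]
```

>>> step_arm --moves '[[[-0.1, 0, 0, 0], [0, 0, 0, 0], [0, 0, 0, 0], [0, 0, 0, 0], [0, 0, 0, 0], [0, 0, 0, 0], [0, 0, 0, 0], [0, 0, 0, 0]]]' --grip 1 --squeeze 45

```text
t: 5.18
tool_pos: [0.5701, 0.3805, 0.0217]
tool_rot: [-3.092, -0.555, -0.001]
contact_force: [-0.1, -0.4, 1.8]
opening: 0.0414
```

>>> step_arm --moves '[[[0, 0, 0.5, 0], [0, 0, 1.0, 0], [0, 0, 1.5, 0], [0, 0, 1.5, 0], [0, 0, 1.5, 0], [0, 0, 0.5, 0], [0, 0, 0, 0]]]'

```text
t: 5.77
tool_pos: [0.5717, 0.3814, 0.0903]
tool_rot: [-3.09, -0.554, -0.009]
contact_force: [0.5, 0.8, -1.9]
opening: 0.0414
```

>>> step_arm --moves '[[[-1.5, -1.5, 0, 0], [-2, -2, 0, 0], [-2.2, -2.2, 0, 0], [-2.2, -2.2, 0, 0], [-1.5, -1.5, -1, 0], [-0.7, -0.7, -2, 0], [0, 0, -2, 0], [0, 0, -1.3, 0], [0, 0, -0.3, 0], [0, 0, 0, 0]]]'

```text
t: 6.6
tool_pos: [0.468, 0.2791, 0.019]
tool_rot: [3.092, 0.555, -0.004]
contact_force: [0.8, -0.1, -2.0]
opening: 0.0412
```

>>> step_arm --moves '[[[0, 0, -0.3, 0], [0, 0, -0.3, 0], [0, 0, -0.2, 0], [0, 0, 0, 0], [0, 0, 0, 0], [0, 0, 0, 0]]]'

```text
t: 7.1
tool_pos: [0.4691, 0.2795, 0.0126]
tool_rot: [-3.092, -0.555, -0.001]
contact_force: [0.4, -0.9, -2.0]
opening: 0.0409
```

>>> step_arm --moves '[[[0, 0, -0.15, 0], [0, 0, 0, 0], [0, 0, -0.1, 0], [0, 0, 0, 0], [0, 0, 0, 0], [0, 0, 0, 0]]]'

```text
t: 7.6
tool_pos: [0.4688, 0.2793, 0.0097]
tool_rot: [3.092, 0.555, -0.0]
contact_force: [-0.3, 0.9, -2.8]
opening: 0.0413
```

>>> step_arm --moves '[[[0, 0, -0.07, 0], [0, 0, 0, 0], [0, 0, 0, 0], [0, 0, 0, 0]]]'

```text
t: 7.93
tool_pos: [0.4689, 0.2794, 0.0097]
tool_rot: [3.092, 0.555, -0.0]
contact_force: [-3.2, -1.2, 5.0]
opening: 0.0411
```

It has touched down (+5 N). Now I release and rise to look at the block and the case.

>>> step_arm --moves '[[[0, 0, 0, 0], [0, 0, 0, 0], [0, 0, 0, 0], [0, 0, 0, 0], [0, 0, 0, 0], [0, 0, 0, 0], [0, 0, 1, 0], [0, 0, 2, 0], [0, 0, 3, 0], [0, 0, 3, 0]]]' --grip 0

```text
t: 8.77
tool_pos: [0.468, 0.279, 0.0998]
tool_rot: [3.092, 0.555, -0.003]
contact_force: [1.1, 0.1, 0.6]
opening: 0.0854
```

>>> step_arm --moves '[[[-0.5, -2, 3.5, 0.12], [-0.5, -2, 3.5, 0.12], [-0.5, -2, 3.5, 0.12], [-0.5, -2, 3.5, 0.12], [-0.5, -2, 3, 0.12], [-0.5, 0, 0, 0.12], [0, 0, 0, 0.12], [0, 0, 0, 0], [0, 0, 0, 0]]]'

```text
t: 9.52
tool_pos: [0.4387, 0.1793, 0.2696]
tool_rot: [2.6, 1.763, 0.001]
contact_force: [-0.1, -0.1, 0.9]
opening: 0.085
```

```bash
python3 look.py w3 block:0 case:0 pocket:0.01 lid_hinge:0.05 lid_lip:0.18 bolt_knob:0.15 gear:0 ring_gauge:0 plug_gauge:0
```

```text
9.5167 [0.4387 0.1793 0.2696] [2.5998 1.7632 0.001 ]
block 0.6 [406.5 159.1] [0.4724 0.2782 0.    ]
block 0.6 [219.6 226.3] [0.4665 0.0406 0.    ]
case 0.98 [220.4 228.6] [0.4695 0.0403 0.    ]
pocket 0.97 [216.5 221.2] [0.4572 0.044  0.01  ]
pocket 0.69 [511.9 200.5] [0.5627 0.3779 0.01  ]
lid_hinge 0.7 [235.3 284.4] [0.5245 0.0466 0.05  ]
lid_lip 0.55 [406.2 158.2] [0.4301 0.2457 0.18  ]
gear 0.92 [259.  91.] [0.3398 0.1501 0.    ]
ring_gauge 0.77 [343.2 332.5] [0.6629 0.1283 0.    ]
plug_gauge 0.19 [221.  225.3] [0.466  0.0428 0.    ]
```

View pics/w3.png

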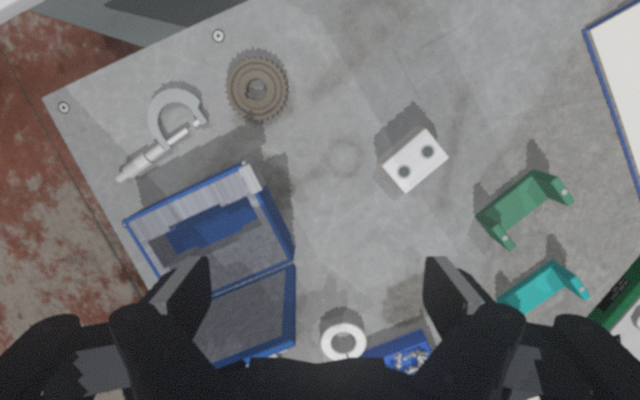

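The block stands upright on the bench at (413,160), clear of the cradle. The case has its rim corners near (124,220), (245,164) and (294,262), the gear is at (258,88) and the ring gauge at (343,342). Next are the case yaw and the block fit.

Run:
```python
from fit import *
im,c=load("w3");o=readout.get_obs();print(o["q"])
P=[onz(c,p,0.05)[:2] for p in((124,220),(245,164),(294,262))];print(P,[np.linalg.norm(P[1]-P[0]),np.linalg.norm(P[2]-P[1])])
d=P[1]-P[0];e=P[2]-P[1];print(np.degrees(np.arctan2(*d[::-1])),np.degrees(np.arctan2(*e[::-1])),(P[0]+P[2])/2)
hsv=cv2.cvtColor(im,cv2.COLOR_BGR2HSV);V=hsv[...,2];S=hsv[...,1]
for th in(165,180):
    b=((V>th)&(S<60)).astype(np.uint8);b=cv2.morphologyEx(b,cv2.MORPH_OPEN,np.ones((3,3)));print(rect(cc(b,(415,162)),c,0.038))
```

```text
[ 0.231  -0.34    1.9041  0.      1.578  -0.9639]
[array([ 0.4109, -0.0332]), array([0.4045, 0.1141]), array([0.5235, 0.1187])] [np.float64(0.14750895863767371), np.float64(0.11904705770308613)]
92.46237078854602 2.2154968248670732 [0.4672 0.0427]
(array([0.4698, 0.2789]), [42.52549743652344, 60.59524917602539], 19.790159225463867, 1996)
(array([0.4696, 0.2789]), [40.8564338684082, 59.010616302490234], 19.971031188964844, 1837)
```

>>> step_arm --moves '[[[1.8, -2.7, 0.5, 0.105], [1.8, -2.7, 0.5, 0.105], [1.8, -2.7, 0.5, 0.105], [1.8, -2.7, 0.5, 0.105], [1.8, -2.6, 0, 0], [0, 0, 0, 0], [0, 0, 0, 0], [0, 0, 0, 0]]]'

```text
t: 10.68
tool_pos: [0.5285, 0.0456, 0.2887]
tool_rot: [-2.172, -2.269, 0.001]
contact_force: [-0.2, -0.4, -0.1]
opening: 0.0849
```

```bash
python3 look.py w4 case:0 pocket:0.01 lid_hinge:0.05 lid_lip:0.18 bolt_knob:0.15;  python3 - <<'E'
from fit import *
im,c=load("w4");print("cam",-c["R"].T@c["t"])
im=cv2.resize(im[60:340,120:520],(800,560),interpolation=cv2.INTER_CUBIC);cv2.imwrite("pics/w4c.png",im)
E
```

```text
10.6833 [0.5285 0.0456 0.2887] [-2.1716 -2.2688  0.0005]
case 0.98 [315.5 109.1] [0.467  0.0415 0.    ]
case 0.32 [295.3 245.2] [0.6386 0.0227 0.    ]
pocket 0.88 [317.9  99.8] [0.4565 0.0438 0.01  ]
pocket 0.41 [513.9 120.1] [0.4679 0.2732 0.01  ]
lid_hinge 0.79 [313.3 162.1] [0.5218 0.0416 0.05  ]
lid_lip 0.88 [312.9 227.1] [0.5501 0.0437 0.18  ]
bolt_knob 0.74 [514.7 122.9] [0.4682 0.1976 0.15  ]
bolt_knob 0.58 [298.5 244.3] [0.5764 0.0323 0.15  ]
cam [0.4627 0.0428 0.4307]
```

View pics/w4c.png

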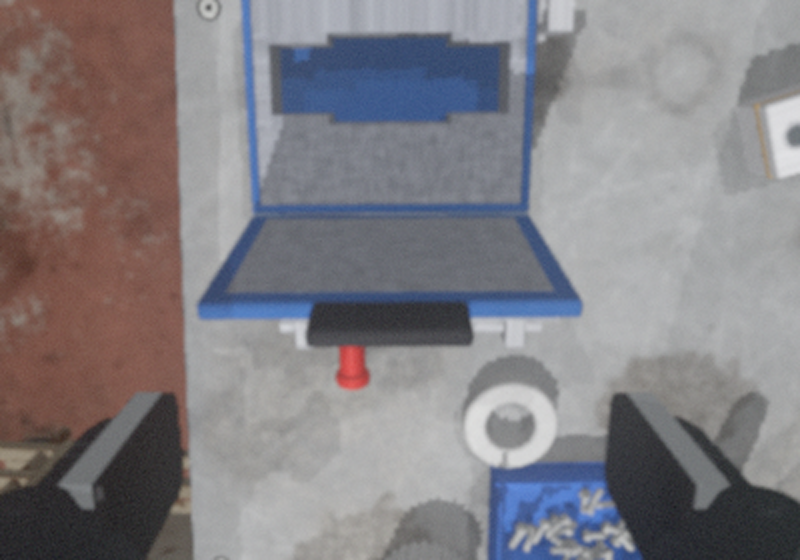

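The pocket rim in the crop spans x 330–450 and y 35–123, with the notches running from 272 to 508. The lid is upright and slightly tilted back, with its lip at (390,322), the knob at (352,365) and the keeper at (562,12).

Run:
```python
from fit import *
im,c=load("w4")
f=lambda x,y,z:onz(c,(120+x/2,60+y/2),z)
def seg(a,b,z):
    A,B=f(*a,z)[:2],f(*b,z)[:2];print(a,b,A,B,"len",np.linalg.norm(B-A),"ang",np.degrees(np.arctan2(*(B-A)[::-1])),"mid",(A+B)/2)
z=0.049
seg((330,35),(450,35),z);seg((330,123),(450,123),z);seg((272,80),(508,78),z);seg((390,35),(390,123),z)
z=0.05
seg((248,0),(255,212),z);seg((536,0),(528,210),z);seg((255,212),(528,208),z)
# floor-blue mask at z=.01
# lip outer edge ; lid angle from lip top corners
for zz in (0.17,0.18,0.19): seg((314,304),(470,304),zz);seg((200,312),(580,310),zz)
# bright-dark profile of the pocket edges
for col in (350,390,430):
    g=cv2.cvtColor(im,cv2.COLOR_BGR2HSV)[:,:,1][70:130,120+col//2];print(col,g.tolist())
```

```text
(330, 35) (450, 35) [0.4365 0.0093] [0.4339 0.0703] len 0.06104530994395724 ang 92.48962647603312 mid [0.4352 0.0398]
(330, 123) (450, 123) [0.4805 0.0103] [0.4778 0.073 ] len 0.06279715562230632 ang 92.49490932158325 mid [0.4791 0.0416]
(272, 80) (508, 78) [ 0.4599 -0.0202] [0.4536 0.1015] len 0.12183984700229174 ang 92.96216278008706 mid [0.4568 0.0407]
(390, 35) (390, 123) [0.4353 0.0398] [0.4792 0.0416] len 0.043939783752539124 ang 2.4373532093494843 mid [0.4572 0.0407]
(248, 0) (255, 212) [ 0.4214 -0.0323] [ 0.5291 -0.0291] len 0.10773885930612849 ang 1.70426692498116 mid [ 0.4752 -0.0307]
(536, 0) (528, 210) [0.4151 0.1124] [0.5216 0.1178] len 0.10662240352563275 ang 2.9350524630807344 mid [0.4683 0.1151]
(255, 212) (528, 208) [ 0.5291 -0.0291] [0.5205 0.1177] len 0.14703614224529696 ang 93.34817701120963 mid [0.5248 0.0443]
(314, 304) (470, 304) [0.5427 0.0159] [0.5401 0.0753] len 0.0595161783082288 ang 92.50617588060649 mid [0.5414 0.0456]
(200, 312) (580, 310) [ 0.5478 -0.0279] [0.5406 0.1177] len 0.14574721410126332 ang 92.82283607774121 mid [0.5442 0.0449]
(314, 304) (470,
[... 625 characters left out ...]
133, 131, 130, 140, 132, 134, 135, 144, 138, 138, 133, 137, 141, 139, 141, 146, 131, 131, 97, 54, 30, 21, 22, 26, 23, 19, 21, 27]
390 [15, 17, 18, 15, 17, 16, 17, 22, 34, 80, 115, 121, 129, 124, 116, 118, 128, 122, 117, 115, 118, 136, 116, 122, 121, 134, 136, 134, 133, 139, 139, 141, 141, 138, 135, 139, 141, 144, 140, 135, 142, 138, 138, 140, 142, 140, 139, 146, 145, 128, 87, 38, 27, 24, 18, 23, 21, 23, 17, 26]
430 [16, 15, 18, 15, 15, 18, 18, 28, 71, 101, 124, 125, 124, 125, 120, 124, 124, 129, 122, 125, 132, 131, 131, 124, 125, 132, 110, 126, 130, 138, 139, 144, 142, 138, 134, 137, 139, 139, 147, 141, 144, 141, 139, 141, 146, 144, 150, 149, 144, 129, 86, 42, 18, 22, 23, 18, 20, 23, 20, 20]
```

Run:
```python
from fit import *
im,c=load("w4");hsv=cv2.cvtColor(im,cv2.COLOR_BGR2HSV)
for th in (70,90,105):
    m=(hsv[...,1]>th)&(hsv[...,0]>95)&(hsv[...,0]<130);m[:70]=0;m[130:]=0;m[:,:250]=0;m[:,379:]=0
    m=cc(m,(315,100));ys,xs=np.nonzero(m);print(th,xs.min(),xs.max(),ys.min(),ys.max())
    P=np.array([onz(c,p,0.01)[:2] for p in zip(xs,ys)]);print("centroid",P.mean(0))
    a=np.radians(2.5);u=np.array([np.cos(a),np.sin(a)]);v=np.array([-u[1],u[0]]);U=P@u;W=P@v
    for s in(-1,0,1): 
        # extents in the frame
        pass
    print("x ext",np.percentile(U,[.3,99.7]),"y ext",np.percentile(W,[.3,99.7]),"sz",np.ptp(np.percentile(U,[.3,99.7])),np.ptp(np.percentile(W,[.3,99.7])))
    print("mid",u*np.percentile(U,[.3,99.7]).mean()+v*np.percentile(W,[.3,99.7]).mean(), rect(m,c,.01))
    C=np.cov((P-P.mean(0)).T);w,V=np.linalg.eigh(C);print("ang",np.degrees(np.arctan2(V[1,1],V[0,1]))%180, len(P)*0)
o=readout.get_obs();print(o["t"])
for n in("scene","side"):
    viewer.get_image(n);cc_=viewer.calibration(n)
    for r in nets.pinpoint(n,"pocket")[:1]:print(n,r["confidence"],onz(cc_,r["at"],.01))
```

```text
70 260 369 78 120
centroid [0.4563 0.0401]
x ext [0.4353 0.4805] y ext [-0.0413  0.0815] sz 0.04514578831330779 0.12281989946807628
mid [0.4566 0.04  ] (array([0.4561, 0.0401]), [46.203216552734375, 123.95027160644531], 2.567808151245117, 4095)
ang 93.10856090891647 0
90 261 368 79 120
centroid [0.4565 0.0401]
x ext [0.4354 0.4805] y ext [-0.0409  0.0809] sz 0.04512867944458887 0.12182803959235908
mid [0.4566 0.04  ] (array([0.4566, 0.0399]), [45.13765335083008, 122.8107681274414], 2.535804271697998, 3948)
ang 92.87350521499907 0
105 261 368 79 120
centroid [0.4564 0.0403]
x ext [0.4364 0.4794] y ext [-0.0401  0.0805] sz 0.042944545957811886 0.1205945706578307
mid [0.4566 0.0401] (array([0.4565, 0.0398]), [44.55244445800781, 122.27543640136719], 3.9536683559417725, 3814)
ang 93.1099708090434 0
10.9833
scene 0.62 [0.4476 0.0392 0.01  ]
side 0.94 [0.4553 0.0335 0.01  ]
```

>>> step_arm --moves '[[[-0.8, 2.9, 0, 0], [-0.8, 2.9, 0, 0.06], [-0.8, 3, 0, 0.06], [-0.8, 3, -1.5, 0.06], [-0.8, 3, -2, 0.06], [-0.8, 3, -2, 0.069], [-0.6, 3, -2, 0], [-0.5, 2.5, -2.5, 0], [0, 0, -3, 0], [0, 0, -2.5, 0]]]'

```text
t: 12.02
tool_pos: [0.4688, 0.2797, 0.1325]
tool_rot: [-1.793, -2.58, 0.001]
contact_force: [0.3, -0.6, -0.3]
opening: 0.0855
```

>>> step_arm --moves '[[[0, 0, -2.0, 0], [0, 0, -1, 0], [0, 0, -0.5, 0], [0, 0, 0, 0], [0, 0, 0, 0], [0, 0, 0, 0], [0, 0, 0, 0]]]'

```text
t: 12.6
tool_pos: [0.471, 0.2787, 0.1009]
tool_rot: [1.796, 2.576, 0.004]
contact_force: [0.1, -1.0, -0.2]
opening: 0.0853
```

```bash
python3 look.py w5 block:0
python3 - <<'E'
from fit import *
from scipy.spatial.transform import Rotation as R
im,c=load("w5");o=readout.get_obs();x=R.from_rotvec(o["tool_rot"]).as_matrix();print("jaw",np.degrees(np.arctan2(x[1,0],x[0,0])))
p=proj(c,[0.4697,0.2789,0.038]);hsv=cv2.cvtColor(im,cv2.COLOR_BGR2HSV);V=hsv[...,2];S=hsv[...,1];print(p)
for th in(160,170):
    b=((V>th)&(S<60)).astype(np.uint8);b=cv2.morphologyEx(b,cv2.MORPH_OPEN,np.ones((3,3)));m=cc(b,(int(p[0]),int(p[1])));print(rect(m,c,0.038),np.nonzero(m)[0].max(),np.nonzero(m)[0].min())
E
```

```text
12.6 [0.471  0.2787 0.1009] [1.796  2.5756 0.0041]
block 0.58 [320.1 198.6] [0.4683 0.2801 0.    ]
jaw 110.2303593104582
[317.9559 216.2953]
(array([0.4693, 0.2792]), [40.35411071777344, 58.77163314819336], 20.226625442504883, 5589) 247 183
(array([0.4693, 0.2792]), [40.34016036987305, 58.29320526123047], 20.268718719482422, 5322) 247 183
```

>>> step_arm --moves '[[[-0.15, 0.05, -2, 0], [0, 0, -2, 0], [0, 0, -2, 0], [0, 0, -1.5, 0], [0, 0, -0.8, 0], [0, 0, -0.4, 0], [0, 0, 0, 0], [0, 0, 0, 0], [0, 0, 0, 0], [0, 0, 0, 0]]]'

```text
t: 13.53
tool_pos: [0.4693, 0.2793, 0.0134]
tool_rot: [1.796, 2.576, 0.003]
contact_force: [0.1, -0.5, 0.6]
opening: 0.0859
```

>>> step_arm --moves '[[[0, 0, 0, 0], [0, 0, 0, 0], [0, 0, 0, 0], [0, 0, 0, 0], [0, 0, 0, 0], [0, 0, 0, 0], [0, 0, 0, 0]]]' --grip 1 --squeeze 45

```text
t: 14.12
tool_pos: [0.4689, 0.2792, 0.0129]
tool_rot: [1.796, 2.577, 0.002]
contact_force: [-0.5, 0.1, 4.9]
opening: 0.0591
```

>>> step_arm --moves '[[[0, 0, 1, 0], [0, 0, 2, 0], [0, 0, 2.5, 0], [0, 0, 2.5, 0], [0, 0, 1, 0], [0, 0, 0, 0], [0, 0, 0, 0]]]'

```text
t: 14.7
tool_pos: [0.468, 0.2787, 0.1016]
tool_rot: [-1.797, -2.577, 0.001]
contact_force: [-0.6, 0.8, -3.9]
opening: 0.059
```

>>> step_arm --moves '[[[0, -1.5, 2, 0], [0, -2.5, 1.5, -0.044], [-0.1, -3, 0.5, -0.044], [-0.2, -3, 0, -0.044], [-0.2, -3, 0, -0.044], [-0.2, -3, 0, -0.044], [-0.2, -3, 0, -0.044], [-0.2, -2.5, 0, -0.044], [0, -1.5, 0, 0], [0, -0.8, 0, 0]]]'

```text
t: 15.53
tool_pos: [0.4556, 0.0392, 0.1394]
tool_rot: [-2.171, -2.266, 0.005]
contact_force: [0.2, -0.0, -2.6]
opening: 0.0588
```

>>> step_arm --moves '[[[0, 0, -2, 0], [0, 0, -2, 0], [0, 0, -1, 0], [0, 0, 0, 0], [0, 0, 0, 0], [0, 0, 0, 0], [0, 0, 0, 0]]]'

```text
t: 16.12
tool_pos: [0.4583, 0.041, 0.0933]
tool_rot: [2.169, 2.27, 0.002]
contact_force: [-0.5, 0.1, -2.1]
opening: 0.0586
```

```bash
python3 look.py w6 pocket:0.01 block:0.06;python3 - <<'E'
from fit import *
from scipy.spatial.transform import Rotation as R
im,c=load("w6");o=readout.get_obs();x=R.from_rotvec(o["tool_rot"]).as_matrix();print("jaw",np.degrees(np.arctan2(x[1,0],x[0,0])),x[:,2],o["tool_pos"])
E
```

```text
16.1167 [0.4583 0.041  0.0933] [2.169  2.2705 0.0022]
pocket 0.91 [317.  205.5] [0.4562 0.0411 0.01  ]
jaw 92.60613724212438 [ 0.0019 -0.0001 -1.    ] [0.458  0.0409 0.0931]
```

View pics/w6.png

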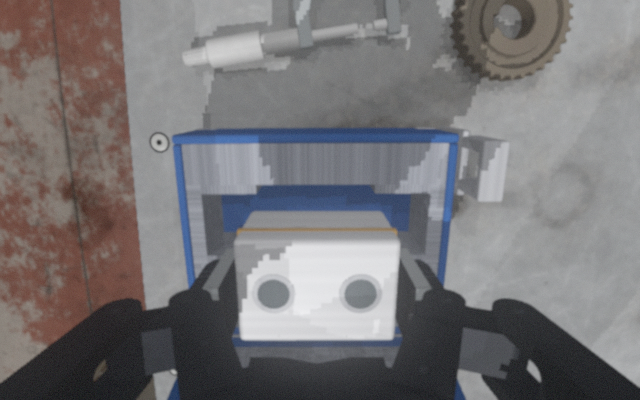

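Run:
```python
from fit import *
im,c=load("w6")
hsv=cv2.cvtColor(im,cv2.COLOR_BGR2HSV);V=hsv[...,2].astype(int);S=hsv[...,1].astype(int);H=hsv[...,0]
print("col320 rows180-260",[(r,V[r,320],S[r,320]) for r in range(180,245,2)])
print("col320 330-350",[(r,V[r,320],S[r,320]) for r in range(328,352,2)])
print("row 330",[(x,V[330,x]) for x in list(range(230,248,2))+list(range(388,408,2))])
print("row 315",[(x,V[315,x]) for x in list(range(230,248,2))+list(range(388,408,2))])
z=0.0931-.0129+.038
A=[onz(c,p,z)[:2] for p in((238,237),(399,237),(396,340),(241,340))];print(A,np.mean(A,0))
# floor region visible: side edges of notch and front edge
m=(S>90)&(H>95)&(H<130);m[:184]=0;m[240:]=0;m[:,:205]=0;m[:,425:]=0
for r in (205,215,225):
    xs=np.nonzero(m[r])[0];print(r,xs.min(),xs.max(),onz(c,(xs.min(),r),.01),onz(c,(xs.max(),r),.01))
ys=[np.nonzero(m[:,k])[0].min() for k in(290,320,350)];print(ys,[onz(c,(320,y),z)[:2] for y in ys for z in(.01,.049)])
```

```text
col320 rows180-260 [(180, np.int64(133), np.int64(19)), (182, np.int64(134), np.int64(27)), (184, np.int64(117), np.int64(48)), (186, np.int64(99), np.int64(116)), (188, np.int64(103), np.int64(121)), (190, np.int64(101), np.int64(109)), (192, np.int64(103), np.int64(116)), (194, np.int64(105), np.int64(107)), (196, np.int64(108), np.int64(118)), (198, np.int64(119), np.int64(120)), (200, np.int64(118), np.int64(119)), (202, np.int64(118), np.int64(117)), (204, np.int64(120), np.int64(123)), (206, np.int64(129), np.int64(115)), (208, np.int64(132), np.int64(118)), (210, np.int64(133), np.int64(77)), (212, np.int64(143), np.int64(9)), (214, np.int64(143), np.int64(5)), (216, np.int64(147), np.int64(7)), (218, np.int64(145), np.int64(7)), (220, np.int64(146), np.int64(9)), (222, np.int64(149), np.int64(5)), (224, np.int64(148), np.int64(9)), (226, np.int64(145), np.int64(4)), (228, np.int64(142), np.int64(56)), (230, np.int64(152), np.int64(74)), (232, np.int64(146), np.int64(7)), (234, np.int64(151), np.int64(7)), (236, np.int64(151), np.int64(5)), (238, np.int64(158), np.int64(5)), (
[... 1179 characters left out ...]
nt64(214)), (390, np.int64(214)), (392, np.int64(205)), (394, np.int64(168)), (396, np.int64(84)), (398, np.int64(67)), (400, np.int64(71)), (402, np.int64(72)), (404, np.int64(68)), (406, np.int64(67))]
[array([0.438 , 0.0126]), array([0.4355, 0.0689]), array([0.4775, 0.0724]), array([0.4803, 0.013 ])] [0.4578 0.0417]
205 222 408 [ 0.4587 -0.0213  0.01  ] [0.4531 0.1008 0.01  ]
215 223 408 [ 0.4656 -0.0208  0.01  ] [0.4599 0.1016 0.01  ]
225 224 407 [ 0.4725 -0.0203  0.01  ] [0.4669 0.1017 0.01  ]
[np.int64(186), np.int64(186), np.int64(186)] [array([0.443 , 0.0424]), array([0.4341, 0.0417]), array([0.443 , 0.0424]), array([0.4341, 0.0417]), array([0.443 , 0.0424]), array([0.4341, 0.0417])]
```

The block is held square above the pocket, with its top at columns 238–398 and rows 237–340. The pocket front edge is at row 185. I correct by about 1 mm and lower in stages.

>>> step_arm --moves '[[[-0.1, -0.1, -1, 0], [0, 0, -1, 0], [0, 0, -0.5, 0], [0, 0, 0, 0], [0, 0, 0, 0], [0, 0, 0, 0]]]'

```text
t: 16.77
tool_pos: [0.4563, 0.0398, 0.067]
tool_rot: [-2.171, -2.271, 0.0]
contact_force: [0.2, -1.2, -2.2]
opening: 0.0592
```

```bash
python3 -c "
from h import *
for i in range(2):
    o=readout.get_obs();print(o['tool_pos'],o['contact_force'],o['tool_rot']);viewer.get_image('side') if i<1 else 0"
```

```text
[0.45632022 0.03980365 0.06697756] [ 0.16464413 -1.19878348 -2.18639881] [-2.17058150e+00 -2.27095169e+00  2.69138118e-04]
[0.45656337 0.03981703 0.06729088] [-0.21830057 -0.68780442 -2.34049421] [2.17046247e+00 2.27085430e+00 3.68315515e-04]
```

>>> step_arm --moves '[[[0.03, 0, -0.4, 0], [0, 0, -0.4, 0], [0, 0, -0.4, 0], [0, 0, -0.4, 0], [0, 0, -0.2, 0], [0, 0, 0, 0], [0, 0, 0, 0]]]'

```text
t: 17.4
tool_pos: [0.4564, 0.0399, 0.0488]
tool_rot: [-2.17, -2.271, 0.0]
contact_force: [0.7, 0.1, -2.3]
opening: 0.0589
```

It is 13 mm into the pocket without contact, so I carry on down.

>>> step_arm --moves '[[[0, 0, -0.4, 0], [0, 0, -0.4, 0], [0, 0, -0.4, 0], [0, 0, -0.4, 0], [0, 0, -0.4, 0], [0, 0, -0.3, 0], [0, 0, 0, 0], [0, 0, 0, 0], [0, 0, 0, 0]]]'

```text
t: 18.15
tool_pos: [0.4568, 0.0398, 0.0262]
tool_rot: [2.171, 2.271, 0.0]
contact_force: [-0.7, -0.2, -2.7]
opening: 0.0594
```

>>> step_arm --moves '[[[0, 0, -0.15, 0], [0, 0, 0, 0], [0, 0, -0.1, 0], [0, 0, 0, 0], [0, 0, 0, 0], [0, 0, 0, 0]]]'

```text
t: 18.65
tool_pos: [0.4566, 0.0398, 0.0236]
tool_rot: [2.171, 2.271, 0.0]
contact_force: [1.0, 0.8, -2.3]
opening: 0.059
```

>>> step_arm --moves '[[[0, 0, -0.1, 0], [0, 0, 0, 0], [0, 0, -0.05, 0], [0, 0, 0, 0], [0, 0, 0, 0]]]'

```text
t: 19.07
tool_pos: [0.4569, 0.0398, 0.0229]
tool_rot: [2.171, 2.271, -0.0]
contact_force: [-4.4, 0.5, 4.7]
opening: 0.0589
```

Seated: contact reads +5 N, with TCP z at its pocket-floor value. I release and rise.

>>> step_arm --moves '[[[0, 0, 0, 0], [0, 0, 0, 0], [0, 0, 0, 0], [0, 0, 0, 0], [0, 0, 0, 0], [0, 0, 0, 0], [0, 0, 0.5, 0], [0, 0, 1, 0], [0, 0, 2, 0], [0, 0, 3, 0]]]' --grip 0.05

```text
t: 19.9
tool_pos: [0.4545, 0.04, 0.086]
tool_rot: [-2.168, -2.268, 0.005]
contact_force: [-0.5, 0.5, -0.4]
opening: 0.0808
```

>>> step_arm --moves '[[[0, 0, 4, 0], [0, 0, 4, 0], [0, 0, 4, 0], [0, 0, 4, 0], [1.5, 0.4, 2.5, 0], [2.5, 0.4, 0, 0], [2.5, 0.4, 0, 0], [1, 0.4, 0, 0], [0, 0, 0, 0], [0, 0, 0, 0]]]'

```text
t: 20.73
tool_pos: [0.5315, 0.0559, 0.2726]
tool_rot: [-2.17, -2.271, 0.0]
contact_force: [0.6, 0.3, -0.7]
opening: 0.0811
```

```bash
python3 look.py w7 block:0.01 lid_lip:0.18 bolt_knob:0.16;  python3 - <<'E'
from fit import *
im,c=load("w7")
im=cv2.resize(im[60:340,120:520],(800,560),interpolation=cv2.INTER_CUBIC);cv2.imwrite("pics/w7c.png",im)
E
```

```text
20.7333 [0.5315 0.0559 0.2726] [-2.1701 -2.2714  0.0004]
block 0.81 [305.6 100.8] [0.4616 0.0404 0.01  ]
lid_lip 0.67 [302.3 229. ] [0.5493 0.0466 0.18  ]
lid_lip 0.65 [367.5 269.5] [0.578  0.0946 0.18  ]
bolt_knob 0.56 [285.3 245.6] [0.5705 0.0336 0.16  ]
```

View pics/w7c.png

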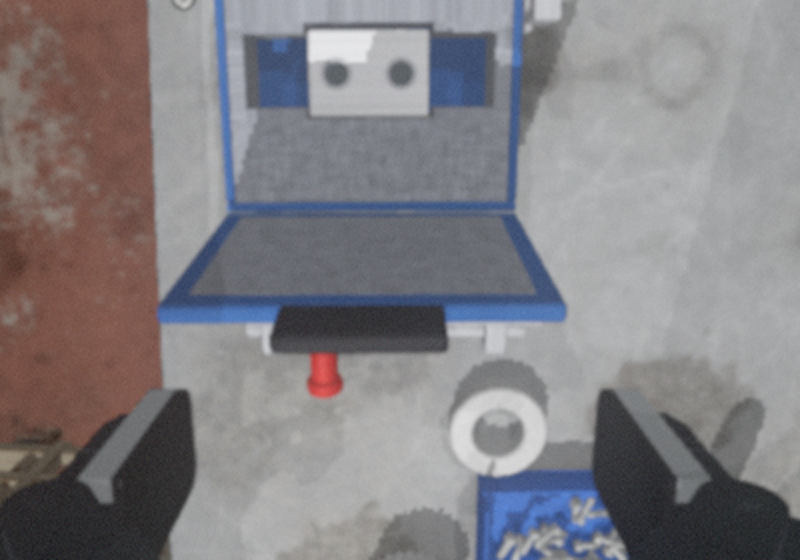

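The block is flat in the pocket at (368,70) in the crop. The lip is at (360,330), the knob at (325,372) and the ring gauge at (498,432). I go behind the lid with the fingers closed, offset in +y from the knob.

>>> step_arm --moves '[[[1.6, 0.3, 0, 0], [1.6, 0.3, 0, 0], [1.6, 0.3, 0, 0], [1.6, 0.3, 0, 0], [0, 0, -1, 0], [0, 0, -2, 0], [0, 0, -2, 0], [0, 0, -2, 0], [0, 0, -1.5, 0], [0, 0, -0.9, 0]]]' --grip 1

```text
t: 21.77
tool_pos: [0.5932, 0.0676, 0.175]
tool_rot: [-2.169, -2.269, 0.005]
contact_force: [1.2, -0.2, -0.9]
opening: 0.0005
```

>>> step_arm --moves '[[[-0.5, 0, 0, 0], [-0.5, 0, 0, 0], [-0.5, 0, 0, 0], [-0.5, 0, 0, 0], [-0.5, 0, 0, 0], [-0.5, 0, 0, 0], [-0.5, 0, 0, 0], [-0.5, 0, 0, 0]]]'

```text
t: 22.43
tool_pos: [0.5559, 0.0678, 0.179]
tool_rot: [2.169, 2.27, 0.003]
contact_force: [2.6, -1.0, 1.7]
opening: 0.0
```

>>> step_arm --moves '[[[-1.25, 0, 0, 0], [-1.25, 0, 0, 0], [-1.25, -0.1, 0, 0], [-1.25, 0, -0.1, 0], [-1.2, -0.1, -0.4, 0], [-1.2, 0, -0.5, 0], [-1.2, -0.1, -0.5, 0], [-1.1, 0, -0.7, 0], [-1.1, -0.1, -0.7, 0], [-1.1, 0, -0.7, 0]]]'

```text
t: 23.27
tool_pos: [0.4364, 0.0637, 0.1422]
tool_rot: [2.17, 2.27, 0.002]
contact_force: [2.2, -0.6, 0.3]
opening: 0.0001
```

>>> step_arm --moves '[[[-0.8, -0.1, -0.8, 0], [-0.8, 0, -0.8, 0], [-0.8, -0.1, -0.9, 0], [-0.7, 0, -1.2, 0], [-0.7, 0, -1.3, 0], [-0.4, 0, -1, 0], [-0.2, 0, -1, 0], [0, 0, 0, 0]]]'

```text
t: 23.93
tool_pos: [0.3905, 0.0619, 0.0695]
tool_rot: [-2.168, -2.269, 0.005]
contact_force: [-0.4, 0.4, 0.9]
opening: 0.0003
```

>>> step_arm --moves '[[[-0.1, 0, -0.5, 0], [0, 0, -0.4, 0], [0, 0, -0.3, 0], [0, 0, 0, 0], [0, 0, 0, 0], [0, 0, 0, 0]]]'

```text
t: 24.43
tool_pos: [0.392, 0.0618, 0.0604]
tool_rot: [2.17, 2.271, 0.001]
contact_force: [-0.4, 0.3, -0.1]
opening: 0.0002
```

>>> step_arm --moves '[[[0, 0, -0.2, 0], [0, 0, 0, 0], [0, 0, -0.1, 0], [0, 0, 0, 0], [0, 0, 0, 0], [0, 0, 0, 0]]]'

```text
t: 24.93
tool_pos: [0.3918, 0.0618, 0.0579]
tool_rot: [-2.171, -2.271, 0.0]
contact_force: [-3.0, -0.6, 4.8]
opening: -0.0002
```

>>> step_arm --moves '[[[0, 0, -0.1, 0], [0, 0, 0, 0], [0, 0, 0, 0]]]'

```text
t: 25.18
tool_pos: [0.3919, 0.0618, 0.0578]
tool_rot: [-2.17, -2.271, 0.001]
contact_force: [-6.6, 0.8, 11.4]
opening: 0.0003
```

>>> step_arm --moves '[[[0, 0, 1, 0], [0, 0, 2, 0], [0, 0, 3, 0], [1, -0.3, 4, 0], [2, -0.3, 3, 0], [2, -0.3, 2, 0], [2, -0.3, 0, 0], [0, 0, 0, 0], [0, 0, 0, 0]]]'

```text
t: 25.93
tool_pos: [0.4619, 0.0497, 0.2063]
tool_rot: [-2.171, -2.27, 0.0]
contact_force: [-0.5, -0.6, 0.5]
opening: -0.0
```

```bash
python3 look.py w8 lid_lip:0.058 bolt_knob:0.086;python3 - <<'E'
from fit import *
im,c=load("w8");print("cam",-c["R"].T@c["t"])
for n in("scene","side"):
    i2=viewer.get_image(n);cc_=viewer.calibration(n)
    for th,z in(("lid_lip",.058),("bolt_knob",.086)):
        for r in nets.pinpoint(n,th)[:1]:print(n,th,r["confidence"],onz(cc_,r["at"],z))
    cv2.imwrite(f"pics/{n}2.png",i2)
    if n=="side": s=cv2.resize(i2[200:330,210:410],(800,520),interpolation=cv2.INTER_CUBIC);cv2.imwrite("pics/side2c.png",s)
im=cv2.resize(im[20:300,120:520],(800,560),interpolation=cv2.INTER_CUBIC);cv2.imwrite("pics/w8c.png",im)
E
```

```text
25.9333 [0.4619 0.0497 0.2063] [-2.1707 -2.2704  0.0004]
lid_lip 0.87 [302.4 104.3] [0.3958 0.0354 0.058 ]
bolt_knob 0.82 [285.  140.6] [0.422  0.0248 0.086 ]
cam [0.396  0.0469 0.3482]
scene lid_lip 0.69 [0.3938 0.0384 0.058 ]
scene bolt_knob 0.55 [0.4223 0.0217 0.086 ]
side lid_lip 0.73 [0.3908 0.0347 0.058 ]
side bolt_knob 0.71 [0.425  0.0305 0.086 ]
```

View pics/w8c.png

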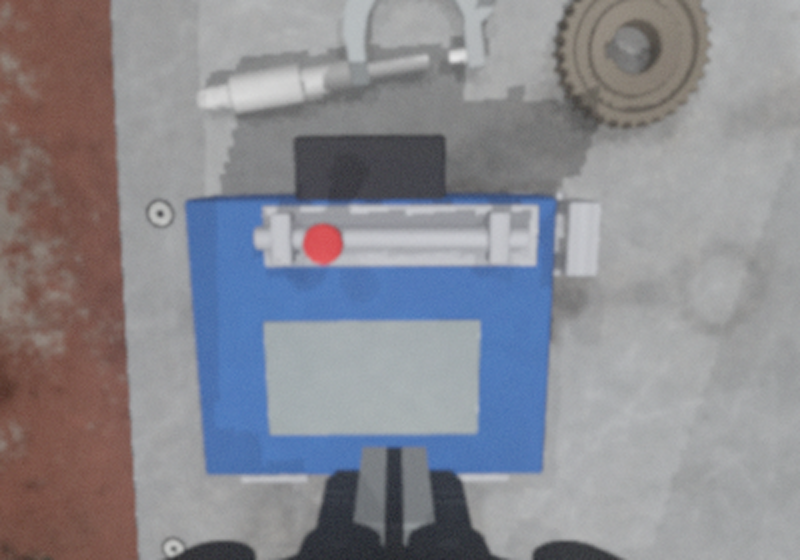

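The lid is flat and shut and the bolt is still drawn back. The red knob is at (323,243) in the crop and the keeper at (578,238). I go to the -y side of the knob.

>>> step_arm --moves '[[[-0.8, -1.3, 0, 0], [-0.8, -1.3, 0, 0], [-0.8, -1.3, 0, 0], [-0.8, -1.3, 0, 0], [-0.7, -1.1, -2, 0], [0, 0, -2.5, 0], [0, 0, -2.5, 0], [0, 0, -2.5, 0], [0, 0, -1.6, 0], [0, 0, 0, 0]]]'

```text
t: 27.22
tool_pos: [0.4194, -0.0125, 0.0909]
tool_rot: [-2.166, -2.266, 0.007]
contact_force: [0.8, 0.2, -1.1]
opening: -0.0003
```

>>> step_arm --moves '[[[0, 0, -1, 0], [0, 0, -0.5, 0], [0, 0, 0, 0], [0, 0, 0, 0], [0, 0, 0, 0]]]'

```text
t: 27.63
tool_pos: [0.4234, -0.0133, 0.0811]
tool_rot: [2.17, 2.27, 0.002]
contact_force: [1.5, -0.4, 0.3]
opening: -0.0002
```

Now I push along +y, first up to the knob and then through the travel.

>>> step_arm --moves '[[[0, 0.5, 0, 0], [0, 0.5, 0, 0], [0, 0.5, 0, 0], [0, 0.5, 0, 0], [-0.1, 0.5, 0, 0], [0, 0.5, 0, 0], [0, 0.4, 0, 0], [0, 0, 0, 0]]]'

```text
t: 28.3
tool_pos: [0.4215, 0.0217, 0.0801]
tool_rot: [-2.169, -2.272, -0.0]
contact_force: [0.3, -0.6, 0.0]
opening: -0.0003
```

>>> step_arm --moves '[[[0, 0.4, 0, 0], [0, 0.3, 0, 0], [0, 0.2, 0, 0], [0, 0, 0, 0], [0, 0, 0, 0], [0, 0, 0, 0]]]'

```text
t: 28.8
tool_pos: [0.4216, 0.03, 0.08]
tool_rot: [-2.171, -2.271, -0.001]
contact_force: [0.5, -0.9, 1.0]
opening: -0.0001
```

>>> step_arm --moves '[[[0, 0.2, 0, 0], [0, 0.1, 0, 0], [0, 0.1, 0, 0], [0, 0, 0, 0], [0, 0, 0, 0]]]'

```text
t: 29.22
tool_pos: [0.4216, 0.0323, 0.0801]
tool_rot: [2.168, 2.269, -0.005]
contact_force: [-1.5, -7.8, 1.1]
opening: 0.0003
```

```bash
python3 look.py w9 bolt_knob:0.086; python3 -c "
from fit import *
im,c=load('w9');cv2.imwrite('pics/w9c.png',im[100:400,140:560])"
```

```text
29.2167 [0.4216 0.0323 0.0801] [ 2.1683  2.2695 -0.005 ]
bolt_knob 0.92 [366.7 269.5] [0.4208 0.0532 0.086 ]
```

View pics/w9c.png

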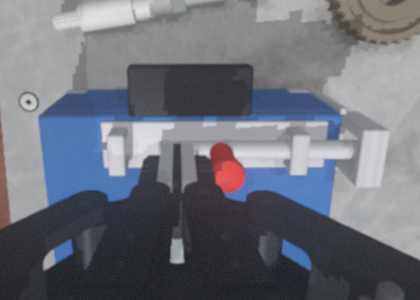

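The force rises to 8 N at the stop. The knob at (228,175) has moved about 30 mm and the rod enters the keeper at (365,150). I back off, rise and verify.

>>> step_arm --moves '[[[0, -0.4, 0, 0], [0, -0.5, 0, 0], [0, 0, 1, 0], [0, 0, 2, 0], [0, 0, 3, 0], [1, 0, 4, 0], [2, 0, 3, 0], [2, 0, 2, 0], [0, 0, 0, 0], [0, 0, 0, 0]]]'

```text
t: 30.15
tool_pos: [0.4728, 0.0249, 0.2324]
tool_rot: [2.169, 2.27, 0.004]
contact_force: [0.2, 0.1, 0.6]
opening: -0.0
```

```bash
python3 look.py w10 bolt_knob:0.086 lid_lip:0.058 gear:0;python3 - <<'E'
from h import *
for n in("scene","side"):
    viewer.get_image(n);c=viewer.calibration(n)
    for th,z in(("bolt_knob",.086),("ring_gauge",0),("plug_gauge",0)):
        for r in nets.pinpoint(n,th)[:1]:print(n,th,r["confidence"],onz(c,r["at"],z))
print(readout.get_obs()["contact_force"])
im=cv2.imread("pics/w10.png");cv2.imwrite("pics/w10c.png",im[20:340,100:560])
E
```

```text
30.15 [0.4728 0.0249 0.2324] [2.1691 2.2696 0.0036]
bolt_knob 0.87 [358.4 126.1] [0.422  0.0556 0.086 ]
bolt_knob 0.43 [613.2 264.8] [0.5328 0.2978 0.086 ]
lid_lip 0.56 [334.6  91.8] [0.3958 0.0366 0.058 ]
gear 0.91 [453.5  39.9] [0.3389 0.1528 0.    ]
scene bolt_knob 0.7 [0.42304965 0.04576673 0.086     ]
scene ring_gauge 0.77 [0.67436372 0.13130712 0.        ]
scene plug_gauge 0.77 [0.727417   0.26774561 0.        ]
side ring_gauge 0.65 [0.66694065 0.13572327 0.        ]
side plug_gauge 0.62 [0.74474189 0.28219028 0.        ]
[0.33670323 0.20255979 0.71033945]
```

View pics/w10c.png

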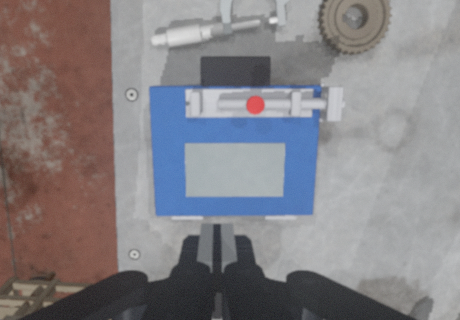

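The lid is shut, the knob at (255,104) is up against the right guide, and the rod is in the keeper at (335,103). The arm is clear and the gauges have not moved, so I hand in.

```bash
python3 -c "
from station import ctrl; print(ctrl.finish_job())"
```

```text
the job is handed in; nothing more can be done
None
```

The job is handed in at about 30 s of the 64 s limit. By my checks the block is in the case, the lid is shut and the bolt is home, but the hand-in reported no verdict.

- **Block:** I lifted it from the green cradle by its long faces and stood it on the bare bench at about (0.469, 0.279). After letting go I took it again by its ends and lowered it into the pocket. It met no contact until the floor, and the picture afterwards showed it flat in the pocket.
- **Lid:** I swung it shut with a push on the lip. It stopped at z = 57.8 mm against the nominal 58 mm, with 11 N of press and the bolt still drawn back. Nothing measured the block's pose after the lid covered it.
- **Bolt:** I pushed the knob about 30 mm along +y until it met a firm stop at 8 N. The wrist camera put the knob near y = 0.055 m, up from 0.025 m, with the rod inside the keeper.

**Checks that disagreed:** the scene camera's network put the knob only about 24 mm on from where it had it before. The side camera did not find the knob in the last check. I trusted the wrist picture and the hard stop instead.

The gear, ring gauge and plug gauge read where they were, within network noise of up to about 15 mm, and the arm ended clear of everything.

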